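# Vent the blue paint pot and take off its cap of unknown thread

## Robot

A 6-joint arm with a two-finger parallel gripper is mounted at the origin on a cart in front of the work surface, level with it; the furniture and walls round the work are solid. World frame = base frame: x ahead of the robot, y to its left, z up, the work surface at z = 0. Lengths are in mm, angles in rad, forces in N, time in s.
With the tool pointing down it reaches from about 350 to 975 mm from the base axis. Payload 17.4 kg.
Tool frame: the origin (TCP) lies between the finger pads; the fingertips stand 14 mm ahead of it and the grasp point (between the pads) lies 5 mm behind it; z points along the fingers, y is the line along which they close (so a half turn about z gives the same grasp; the last joint's range is limited). The gripper opens to 85 mm and grips with 20 to 120 N. Pads are 22 mm wide; open, the fingers measure 114 mm over their backs; the gripper's body (76 mm by 85 mm) begins 54 mm behind the grasp point. The pads swing forward as they close: fully open they stand 13 mm farther back than shut.
Start: joints at [1.216, 0.116, 1.442, -0, 1.584, -0.038], TCP at [210.289, 641.413, 245.303] pointing down, gripper open.
Joint ranges: [-2.83, 2.83], [-0.83, 2.19], [0.07, 2.5], [-1.14, 4.28], [0.01, 3], [-2.97, 2.97]. Speed limits (rad/s): [1.89, 1.89, 2.22, 3.14, 3.14, 3.14].

## Interface

Orientations are given as [roll, pitch, yaw] about the fixed x, y, z axes, in that order (R = Rz(yaw) Ry(pitch) Rx(roll)).
In Python, from workcell import arm gives the robot as it stands.
- The arm moves only by the tool inch_along, called after ">>>" by a JSON object that holds its "api" and its "payload". Schema: {"type":"object","properties":{"ticks":{"type":"object","properties":{"dx":{"type":"array","items":{"type":"number"},"minItems":1,"maxItems":8},"dy":{"type":"array","items":{"type":"number"},"minItems":1,"maxItems":8},"dz":{"type":"array","items":{"type":"number"},"minItems":1,"maxItems":8},"spin":{"type":"array","items":{"type":"number"},"minItems":1,"maxItems":8}},"additionalProperties":false,"required":["dx","dy","dz","spin"]},"aperture":{"type":"number"},"only":{"type":"string"},"quiet":{"type":"boolean"},"lines":{"type":"string"}},"required":["ticks"],"additionalProperties":false}. ticks is an object with one list for each field, all of the same length, 1 to 8, a row being the entries at one place: dx, dy, dz (the shift in shares of the most that a row can go, 1 being 50 mm), spin (a turn about the tool's z in normalised numbers (1 is pi/2 rad)); each row shifts and turns the commanded pose from where the row before left it, along the tool's axes as they then stand; what a row does not reach is not made up. A row lasts 1/10 s, in which the tool goes at most 50 mm and 0.15 rad, less where a joint would pass 70% of its speed; a pose out of reach is approached as far as the arm can. aperture is the finger opening in mm, set as the call begins (left out keeps the last). The fingers move at their own pace and stop on an object; the grip force is fixed at half the most. Time passes only in rows, so rows that do not move let the fingers close. The tool returns the time, the measured TCP pose, the force, the opening and the grip force at its end. only (a regular expression) keeps the lines of the reply that match it, lines (a string "A,B") keeps lines A to B, and quiet returns only ok. No shift or turn number may pass 1 either way. Input that does not fit is refused with a message, and nothing moves.
- arm.observe(): the state, without advancing time (a new reading comes with each control period).
- arm.read_camera(name): name is "side" or "top"; returns a dict with "image" (420x560x3 uint8, red, green, blue), "intrinsics" (3x3 intrinsics, pixels), "position" and "attitude" of the camera in the world. Camera axes: x right, y down, z forward; pixel columns grow to the right and rows downward; lengths in mm; the calibration is good to about 2 mm. A picture is of the moment at which its call begins. There is no depth.
- arm.hand_in(): hands the job in; it is judged then, once.
The state is a dict: "time": time; "q": joint angles; "joint_vel": joint speeds; "joint_torque": joint torques, N m; "eef_pos": TCP position; "eef_rot": TCP orientation; "wrist_force": force on the tool from outside, world axes, zero at the start; "ft_torque": the same for the moment, N m; "width": finger opening in mm; "finger_force": force on a finger pad.
Only numpy, scipy, OpenCV 4.12 (cv2) and the standard library are available. Lean on these libraries where they do the work, as an engineer would, in place of code of your own. Each camera call takes 0.05 s, during which the arm holds its last target. There are 200 camera calls.

## Task

The blue-banded pot of the twin pressure-pot station is to be refilled: first vent it by turning the selector knob until it clicks in at the blue mark. Then unscrew that pot's cap - its thread may be right- or left-handed and nobody remembers which, so if it will not come loose one way, try the other - and lift it off. Finish still holding the cap, upright and still, about 5 cm straight above where it sat, so that drips fall back into the neck; leave the yellow-banded pot's cap and the things around the station alone.

Things in the scene. Friction and masses are not known exactly. Their poses are not given: they have to be found in the camera images.
- selector (a joint): Black selector knob on the white dial of the station's front block; vertical axis, positive counter-clockwise from above. Spring detents at -0.70 rad (yellow mark), 0 (red mark: pots under pressure) and +0.70 (blue mark: vents the blue-banded pot) draw it in with up to about 0.12 N m; at the outer marks it springs back if overturned. Starts in the yellow or red detent.
- selector_grip (a point): On the knob's axis, at about mid-height of its grip bar: 42 long x 13 wide x 24 mm high, top 10.5 mm above this point, foot 13.5 mm below it on a skirt of 41 mm diameter; the dial (76 mm diameter) is 20 mm below this point. The point turns with the knob: its x axis lies along the bar towards the white pointer line, its y axis across it (the way to grip).
- pot_blue: Fixed steel pot, 92 mm diameter (100 mm at the lid flange), blue band; origin at the centre of its underside, z up. Its lid top is 105 mm above the origin. It may stand in the left or the right place of the station; the two pots are 160 mm apart.
- blue_neck (a point): Centre of the blue-banded pot's neck mouth, 141 mm above the pot's origin, hidden under the cap. The neck: 37 mm diameter (46 over its thread), 36 mm tall. Its lug thread may be of either hand, whatever the pot's colour or place: the right way round the cap goes easily and is free of the thread after 40 to 62 degrees; the wrong way it meets a hard stop within 25 degrees and stays locked.
- cap_blue: Loose ribbed black cap, blue disc on top, screwed on the blue-banded pot: 58 mm diameter, 32 mm high, about 90 g, origin at the centre of its lower rim, z up. Closed, the rim is 10 mm above the lid, 115 mm above the pot's origin, and the cap cannot be pulled off (1.5 mm of play). Turned 65 to 100 degrees the right way from its start it lifts straight off.
- pot_yellow: The other fixed pot, same sizes, with a yellow band; origin at the centre of its underside.
- cap_yellow: Cap of the yellow-banded pot, alike but for a yellow disc on top; origin at the centre of its lower rim. To be left alone.
- paint_tube: Bystander: white paint tube with black cap, 36 x 126 x 30 mm, lying on the table; origin at the centre of its underside.
- tape_roll: Bystander: roll of masking tape lying flat, 96 mm diameter, 25 mm high; origin at the centre of its underside.
- cork_block: Bystander: brown cork sanding block, 42 x 77 x 24 mm, lying flat; origin at the centre of its underside.

How it is judged (in metres and radians):
On the way, in this order (a step that is already met when the one before it is completed fails the run):
1. the selector knob rests at the blue mark (value of joint selector between 0.55 and 0.85 rad), for 0.3 s.
2. the blue cap is off: at least 30 mm above its closed height and in the fingers, the selector still at the blue mark (all of step 1 and z of cap_blue in the frame of pot_blue above 0.145 m and contact force between the fingers and cap_blue above 2 N), for 0.2 s.
At the end, for the whole second after the job is handed in: Selector in the blue detent (0.55 to 0.85 rad); blue-disc cap in the fingers, 30 to 100 mm above its closed height, within 30 mm of its pot's axis, tilted under 17 degrees, slower than 30 mm/s; yellow-disc cap within 6 mm and bystanders within 20 mm of their starts (all of step 2 and z of cap_blue in the frame of pot_blue below 0.215 m and horizontal distance between cap_blue and pot_blue below 0.03 m and angle between cap_blue's own z axis and vertical below 0.3 rad and linear speed of cap_blue below 0.03 m/s and distance of cap_yellow from where it was at the start of the episode below 0.006 m and distance of each of paint_tube, tape_roll, cork_block from where it was at the start of the episode below 0.02 m); the arm keeps its last pose, push and grip.
It fails at once if the blue cap is unscrewed or lifted while the selector is not at the blue mark (not (value of joint selector between 0.55 and 0.85 rad) and (z of cap_blue in the frame of pot_blue above 0.125 m or angle between the x axis of cap_blue and the x axis of pot_blue, either way round above 0.6 rad)).
It fails at once if the yellow-disc cap is disturbed (distance of cap_yellow from where it was at the start of the episode above 0.01 m).
It fails at once if a bystander is pushed away (distance of any of paint_tube, tape_roll, cork_block from where it was at the start of the episode above 0.03 m).
It also fails if it takes over 54 s, if anything falls off the work surface, if the arm or the gripper's body presses on something with over 40 N, if the wrist force passes 120 N, or if a joint passes its speed limit or range.

## Working session

There is one attempt and no reset: what is moved stays moved. The work goes in short steps, Python scripts to look and compute and a tool call to move; the robot and the scene stay as the last step left them, time stands still between calls to the robot, and variables do not carry over. Pictures are saved under pics/ and viewed, at most 10 in all, crops included, and the job is handed in when it is done.

```bash
ls; mkdir -p pics; python3 - <<'E'
from workcell import arm
import cv2,numpy as np
for n in("top","side"):
    c=arm.read_camera(n);cv2.imwrite(f"pics/{n}0.png",c["image"][...,::-1])
    print(n,c["intrinsics"],c["position"],c["attitude"])
s=arm.observe();print(s)
E
```

```text
pics
workcell.py
top [[476.21379184   0.         275.97512099]
 [  0.         476.21379184 206.6434227 ]
 [  0.           0.           1.        ]] [ 331.24831067   -4.24915572 1256.94045899] [-2.94162753e+00 -7.37005237e-04 -1.68386072e+00]
side [[452.54973295   0.         282.83378614]
 [  0.         452.54973295 206.15449749]
 [  0.           0.           1.        ]] [548.24674925 961.59602362 854.68955747] [-2.23534025 -0.00962725 -3.10345205]
{'time': 0.1, 'q': array([ 1.21619319e+00,  1.16452629e-01,  1.44222533e+00, -1.63110545e-06,
        1.58399994e+00, -3.78079589e-02]), 'joint_vel': array([ 9.25573220e-05,  6.75502869e-04, -5.56019475e-04,  3.20320024e-04,
       -1.63701783e-03,  1.72479684e-04]), 'joint_torque': array([ 2.04129312e-03, -7.33663058e+01, -6.33786678e+01,  9.46308683e-05,
        5.33699262e-03, -8.85344235e-06]), 'eef_pos': array([210.23492209, 641.25256414, 244.60945472]), 'eef_rot': array([-3.14050812e+00, -3.93913666e-05,  2.82479744e+00]), 'wrist_force': array([ 0.19324992,  0.81408681, -0.21719951]), 'ft_torque': array([-0.03588742, -0.01928852,  0.01188272]), 'finger_force': 0.0, 'width': 84.98211075763906}
```

View pics/top0.png

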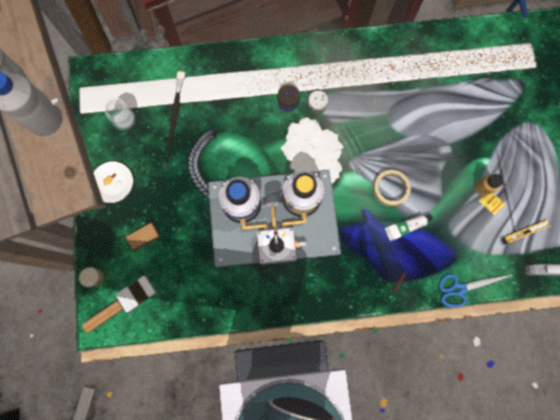

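View pics/side0.png

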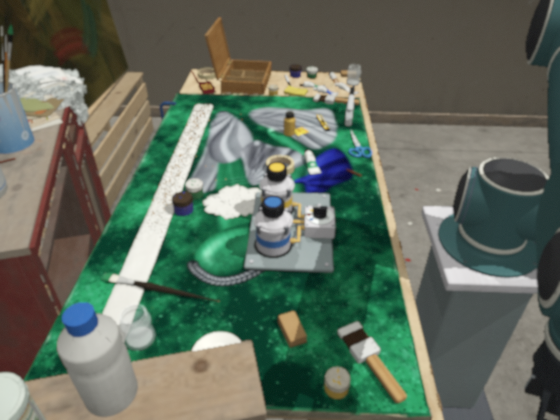

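The top view shows the blue disc near (237,189), the yellow disc near (304,184) and the knob near (277,245). In the side view they are near (273,207), (276,168) and (320,211). The paint tube, tape roll and cork block are clear of the station. Next I triangulate these and enlarge the dial.

```bash
cat > h.py <<'E'
import cv2,numpy as np
from workcell import arm
from scipy.spatial.transform import Rotation as Ro
def ray(c,p):
    d=Ro.from_euler('xyz',c["attitude"]).as_matrix()@np.linalg.inv(c["intrinsics"])@[p[0],p[1],1]
    return np.array(c["position"]),d/np.linalg.norm(d)
def tri(c1,p1,c2,p2):
    a,u=ray(c1,p1);b,v=ray(c2,p2)
    s=np.linalg.lstsq(np.c_[u,-v],b-a,rcond=None)[0]
    P,Q=a+s[0]*u,b+s[1]*v
    return (P+Q)/2,np.linalg.norm(P-Q)
def plane(c,p,z):
    a,u=ray(c,p);return a+u*(z-a[2])/u[2]
def blobs(c,lo,hi,roi):
    x0,y0,x1,y1=roi
    hsv=cv2.cvtColor(c["image"],cv2.COLOR_RGB2HSV)[y0:y1,x0:x1]
    m=cv2.inRange(hsv,np.array(lo),np.array(hi))
    n,l,st,ce=cv2.connectedComponentsWithStats(m)
    return [(tuple(np.round(ce[i]+[x0,y0],1)),st[i].tolist()) for i in range(1,n) if st[i,4]>12]
E
python3 - <<'E'
from h import *
t=arm.read_camera("top");s=arm.read_camera("side")
B=((100,110,60),(125,255,255));Y=((18,120,120),(34,255,255));K=((0,0,0),(180,255,55))
for n,c,rb,ry,rk in(("top",t,(220,170,255,210),(285,165,322,205),(255,222,300,265)),("side",s,(255,190,292,225),(258,155,292,185),(300,195,340,230))):
    print(n,"B",blobs(c,*B,rb));print("Y",blobs(c,*Y,ry));print("K",blobs(c,*K,rk))
a=cv2.resize(t["image"][150:270,205:345],None,fx=5.7,fy=5,interpolation=cv2.INTER_CUBIC)
a=cv2.resize(t["image"][165:270,205:345],(800,600),interpolation=cv2.INTER_CUBIC)
b=cv2.resize(s["image"][150:270,235:345],(550,600),interpolation=cv2.INTER_CUBIC)
cv2.imwrite("pics/t1.png",a[...,::-1]);cv2.imwrite("pics/s1.png",b[...,::-1])
E
```

```text
top B [((np.float64(237.0), np.float64(190.4)), [8, 12, 19, 18, 260])]
Y [((np.float64(304.5), np.float64(183.6)), [11, 10, 18, 18, 259])]
K [((np.float64(275.4), np.float64(246.2)), [15, 18, 12, 12, 71]), ((np.float64(288.6), np.float64(263.0)), [13, 37, 32, 6, 69])]
side B [((np.float64(272.6), np.float64(201.8)), [9, 7, 18, 11, 160])]
Y [((np.float64(276.4), np.float64(166.7)), [11, 7, 16, 10, 129])]
K [((np.float64(319.8), np.float64(212.3)), [14, 13, 12, 10, 101]), ((np.float64(337.6), np.float64(220.4)), [36, 24, 4, 4, 15])]
```

View pics/t1.png

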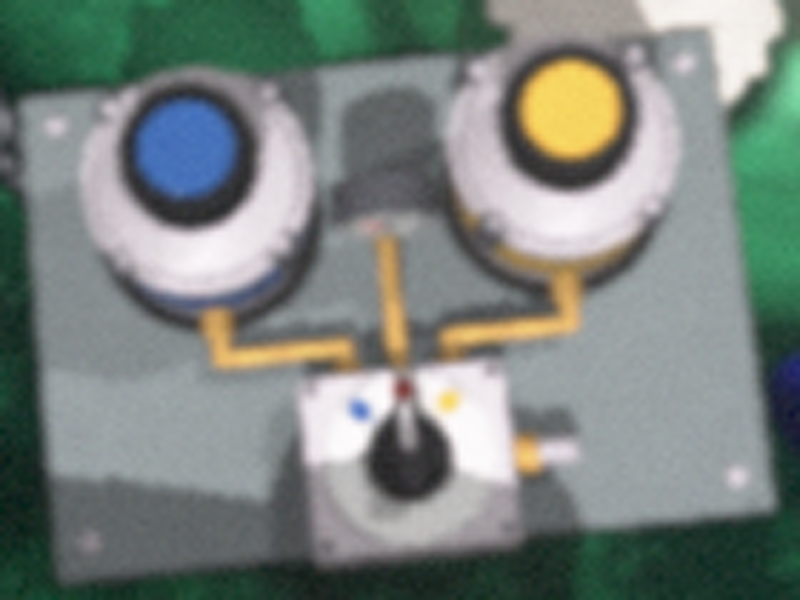

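View pics/s1.png

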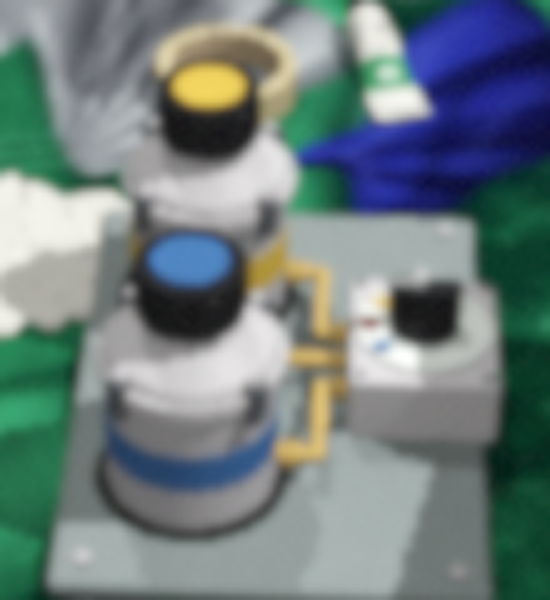

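The selector stands at the red mark: the pointer line aims at the red dot at top-crop (404,388), with the blue dot at (359,409) and the yellow dot at (447,400). The knob's centre is near (408,455) in the top crop and (425,310) in the side crop. The blue pot is in the left place.

```bash
python3 - <<'E'
from h import *
t=arm.read_camera("top");s=arm.read_camera("side")
T=lambda x,y:(x/5.714+205-.4,y/5.714+165-.4); S=lambda x,y:(x/5+235-.4,y/5+150-.4)
for n,a,b in(("blue",(237,190.4),(272.6,201.8)),("yel",(304.5,183.6),(276.4,166.7)),("mB",T(359,409),S(381,346)),("mR",T(404,388),S(370,323)),("mY",T(447,400),S(383,302)),("knob blob",(275.4,246.2),(319.8,212.3)),("block FL",T(320,565),S(498,440)),("blk BL top",T(303,378),S(350,383)),("blk BR",T(500,362),S(350,283)),("blk FR",T(520,545),S(498,287)),):
    p,e=tri(t,a,s,b);print(n,p.round(1),round(e,1))
for z in(90,95,100,110,120):print(z,plane(t,(275.4,246.2),z).round(1),plane(s,(319.8,212.3),z).round(1))
# plate corners (table plane ~) & side pixel check
for q in[(20,97),(712,30),(775,510),(60,583)]:print(plane(t,T(*q),8).round(1))
E
```

```text
blue [601.8  57.1 158.8] 0.2
yel [ 600.1 -103.8  159.4] 0.2
mB [499.6  -2.5  57.7] 1.0
mR [506.2 -23.3  57.1] 0.3
mY [498.6 -41.7  57.8] 0.1
knob blob [472.9 -19.9  67.2] 5.1
block FL [434.8  23.4  14.7] 2.5
blk BL top [516.9  21.   50.4] 0.1
blk BR [515.6 -67.7  49.9] 2.8
blk FR [431.8 -66.5  51.7] 0.2
90 [467.7 -19.2  90. ] [477.5   7.7  90. ]
95 [467.1 -19.1  95. ] [478.   13.9  95. ]
100 [466.5 -19.1 100. ] [478.4  20.2 100. ]
110 [465.4 -18.9 110. ] [479.4  32.7 110. ]
120 [464.2 -18.8 120. ] [480.3  45.1 120. ]
[672.1 140.9   8. ]
[ 667.8 -189.     8. ]
[ 438.1 -187.     8. ]
[441.9 142.1   8. ]
```

The rows are not in the units I measure in: shifts go in shares of 50 mm and turns go in shares of pi/2 rad. I convert before sending: -41.2 mm is -0.824, -17.3 mm is -0.346, -0.15 rad is -0.0955.

```bash
cat >> h.py <<'E'
def delta(x,y,z,yaw=None):
    o=arm.observe();R=Ro.from_euler('xyz',o["eef_rot"]).as_matrix()
    print("tool delta",(R.T@(np.array([x,y,z])-o["eef_pos"])).round(1),"turn",None if yaw is None else round(-(yaw-o["eef_rot"][2]),3),"pos",o["eef_pos"].round(1),"rot",o["eef_rot"].round(3),"q6",o["q"][5].round(2),"F",o["wrist_force"].round(1),"M",o["ft_torque"].round(2),"w",round(o["width"],1),"t",o["time"])
E
```

>>> {"api": "inch_along", "payload": {"ticks": {"dx":[0,0,-0.346,-0.346,-0.346,-0.346,-0.346,-0.346],"dy":[0,0,-0.824,-0.824,-0.824,-0.824,-0.824,-0.824],"dz":[0,0,0,0,0,0,0,0],"spin":[-0.0955,-0.0955,0,0,0,0,0,0]}, "aperture": 40}}

```text
time: 1.1
eef_pos: [310.1, 390.8, 245.3]
eef_rot: [3.141, 0.0, 3.125]
wrist_force: [0.5, -0.1, 0.2]
width: 39.9
finger_force: 0.0
```

>>> {"api": "inch_along", "payload": {"ticks": {"dx":[-0.346,-0.346,-0.346,-0.346,-0.346,-0.346,-0.346,-0.346],"dy":[-0.824,-0.824,-0.824,-0.824,-0.824,-0.824,-0.824,-0.824],"dz":[0,0,0,0,0,0,0,0],"spin":[0,0,0,0,0,0,0,0]}}}

```text
time: 1.9
eef_pos: [443.0, 58.8, 245.6]
eef_rot: [3.141, 0.001, 3.125]
wrist_force: [0.7, 0.8, -0.2]
width: 39.9
finger_force: 0.0
```

```bash
python3 -c "
from h import *
delta(475.5,-22.5,125,3.131)"
```

```text
tool delta [-33.8 -80.7 120.6] turn -0.006 pos [443.   58.8 245.6] rot [3.141e+00 1.000e-03 3.125e+00] q6 -1.48 F [ 0.7  0.8 -0.2] M [-0.   -0.01 -0.06] w 39.9 t 1.9
```

In the tool's units: -40.4 mm is -0.808, -40.3 mm is -0.806.

>>> {"api": "inch_along", "payload": {"ticks": {"dx":[-0.34,-0.336,0,0,0,0],"dy":[-0.806,-0.808,0,0,0,0],"dz":[0,0,0.8,0.8,0.8,0],"spin":[0,0,0,0,0,0]}}}

```text
time: 2.5
eef_pos: [472.9, -20.5, 120.5]
eef_rot: [3.141, -0.007, 3.124]
wrist_force: [-0.5, -1.0, 0.6]
width: 39.9
finger_force: 0.0
```

```bash
python3 - <<'E'
from h import *
delta(475.5,-22.5,82,3.131)
t=arm.read_camera("top");s=arm.read_camera("side")
a=cv2.resize(t["image"][190:270,225:332],(535,400),interpolation=cv2.INTER_CUBIC)
b=cv2.resize(s["image"][160:240,270:350],(400,400),interpolation=cv2.INTER_CUBIC)
# numeric knob estimate now hidden from top probably
cv2.imwrite("pics/c2.png",np.hstack([a[:,:400],b])[...,::-1])
E
```

```text
tool delta [-2.9 -1.9 38.5] turn -0.007 pos [472.9 -20.5 120.5] rot [ 3.141 -0.007  3.124] q6 -1.65 F [-0.5 -1.   0.6] M [ 0.03 -0.01  0.01] w 39.9 t 2.5
```

View pics/c2.png

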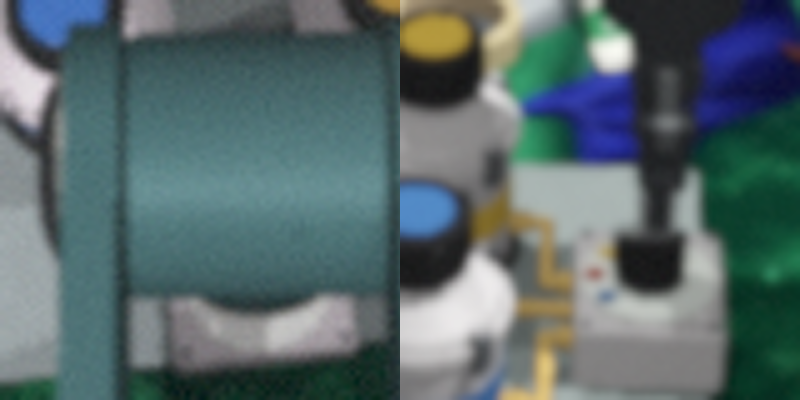

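The side view shows the fingers directly above the knob: fingertip near (657,235) and knob bar near (650,250) in the right half. The knob is hidden in the top view. I descend onto the bar.

In the tool's units: 12 mm is 0.24, 10 mm is 0.2.

>>> {"api": "inch_along", "payload": {"ticks": {"dx":[0,-0.02,-0.02,0,0],"dy":[0,-0.02,-0.02,0,0],"dz":[0.24,0.24,0.2,0.08,0],"spin":[0,0,0,0,0]}}}

```text
time: 3.1
eef_pos: [476.9, -22.7, 86.6]
eef_rot: [3.141, -0.001, 3.125]
wrist_force: [0.5, -0.4, -0.8]
width: 39.7
finger_force: 0.0
```

```bash
python3 -c "
from h import *
delta(475.5,-22.5,82,3.131)"
```

```text
tool delta [1.4 0.1 4.6] turn -0.006 pos [476.9 -22.7  86.6] rot [ 3.141e+00 -1.000e-03  3.125e+00] q6 -1.65 F [ 0.5 -0.4 -0.8] M [ 0.   -0.01  0.05] w 39.7 t 3.1
```

In the tool's units: 4 mm is 0.08, 1 mm is 0.02.

>>> {"api": "inch_along", "payload": {"ticks": {"dx":[0.02,0,0],"dy":[0,0,0],"dz":[0.08,0,0],"spin":[0,0,0]}, "aperture": 0}}

```text
time: 3.4
eef_pos: [476.1, -22.0, 83.4]
eef_rot: [3.14, 0.0, 3.125]
wrist_force: [0.2, 6.6, -1.0]
width: 11.7
finger_force: 60.9
```

>>> {"api": "inch_along", "payload": {"ticks": {"dx":[0,0,0],"dy":[0,0,0],"dz":[0,0,0],"spin":[0,0,0]}}}

```text
time: 3.7
eef_pos: [476.1, -22.0, 83.3]
eef_rot: [3.14, -0.0, 3.125]
wrist_force: [0.7, 5.7, -1.3]
width: 11.5
finger_force: 60.9
```

```bash
python3 -c "
from h import *
delta(475.5,-22.5,82,3.131)"
```

```text
tool delta [ 0.6 -0.5  1.3] turn -0.006 pos [476.1 -22.   83.3] rot [ 3.14  -0.     3.125] q6 -1.66 F [ 0.7  5.7 -1.3] M [ 0.97  0.02 -0.03] w 11.5 t 3.7
```

The bar is gripped, with a small sideways force that suggests the knob axis is about 0.5 mm toward +y. I turn counter-clockwise by 0.7.

In the tool's units: 0.5 mm is 0.01, -0.12 rad is -0.0764.

>>> {"api": "inch_along", "payload": {"ticks": {"dx":[0,0,0,0,0,0,0,0],"dy":[0.01,0,0,0,0,0,0,0],"dz":[0,0,0,0,0,0,0,0],"spin":[-0.0637,-0.0764,-0.0764,-0.0764,-0.0764,-0.0764,0,0]}}}

```text
time: 4.5
eef_pos: [475.9, -21.0, 83.3]
eef_rot: [3.139, 0.001, -2.458]
wrist_force: [-3.5, 11.0, 0.8]
width: 12.0
finger_force: 61.2
```

```bash
python3 -c "
from h import *
delta(475.5,-22.5,82,3.831)"
```

```text
tool delta [ 1.2 -0.9  1.3] turn -6.289 pos [475.9 -21.   83.3] rot [ 3.139e+00  1.000e-03 -2.458e+00] q6 -2.35 F [-3.5 11.   0.8] M [1.88 0.51 0.  ] w 12.0 t 4.5
```

>>> {"api": "inch_along", "payload": {"ticks": {"dx":[0,0,0],"dy":[0,0,0],"dz":[0,0,0],"spin":[0,0,0]}, "aperture": 40}}

```text
time: 4.8
eef_pos: [476.3, -22.2, 83.5]
eef_rot: [-3.141, 0.0, -2.458]
wrist_force: [-0.0, -0.8, 0.4]
width: 39.9
finger_force: 0.0
```

>>> {"api": "inch_along", "payload": {"ticks": {"dx":[0,0,0,0.7,0.9,0.9,0],"dy":[0,0,0,0,0,0,0],"dz":[-0.6,-0.9,-0.9,-0.5,0,0,0],"spin":[0,0,0,0,0,0,0]}}}

```text
time: 5.5
eef_pos: [376.8, -103.3, 229.1]
eef_rot: [-3.139, 0.0, -2.462]
wrist_force: [0.4, 0.4, 1.0]
width: 40.6
finger_force: 0.0
```

```bash
python3 - <<'E'
from h import *
delta(601.8,57.1,225,2.9)
t=arm.read_camera("top");s=arm.read_camera("side")
a=cv2.resize(t["image"][165:265,205:338],(532,400),interpolation=cv2.INTER_CUBIC)
b=cv2.resize(s["image"][180:240,290:350],(268,400),interpolation=cv2.INTER_CUBIC)
cv2.imwrite("pics/c3.png",np.hstack([a,b])[...,::-1])
E
```

```text
tool delta [-275.8  -16.6    4.2] turn -5.362 pos [ 376.8 -103.3  229.1] rot [-3.139  0.    -2.462] q6 -2.58 F [0.4 0.4 1. ] M [ 0.   -0.09  0.01] w 40.6 t 5.5
```

View pics/c3.png

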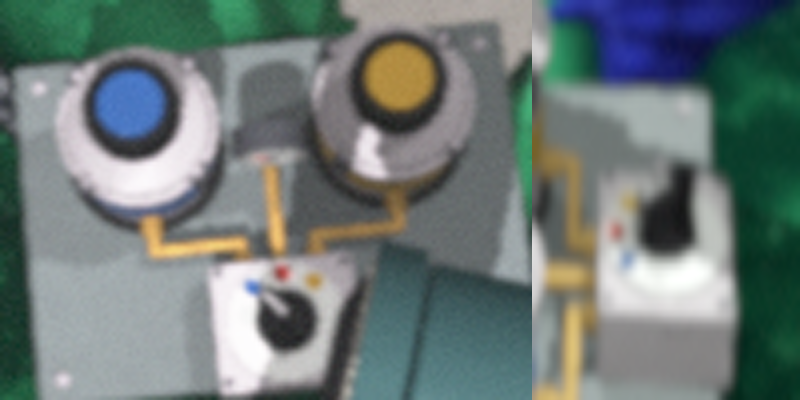

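The knob's pointer line lies on the blue mark: in the left half the line runs from (285,312) to (252,288), and the blue dot is at (250,287). Next I turn the tool, open it and go over the blue cap.

In the tool's units: 0.15 rad is 0.0955.

>>> {"api": "inch_along", "payload": {"ticks": {"dx":[0,0,0,0,0,0,0],"dy":[0,0,0,0,0,0,0],"dz":[0,0,0,0,0,0,0],"spin":[0.0955,0.0955,0.0955,0.0955,0.0955,0.0955,0]}, "aperture": 85}}

```text
time: 6.3
eef_pos: [379.9, -100.4, 228.1]
eef_rot: [3.141, -0.001, 2.923]
wrist_force: [-0.4, -0.2, -0.7]
width: 85.2
finger_force: 0.0
```

```bash
python3 -c "
from h import *
delta(601.8,57.1,225,2.9)"
```

```text
tool delta [-182.5  201.8    3. ] turn 0.023 pos [ 379.9 -100.4  228.1] rot [ 3.141e+00 -1.000e-03  2.923e+00] q6 -1.68 F [-0.4 -0.2 -0.7] M [ 0.06  0.03 -0.02] w 85.2 t 6.3
```

In the tool's units: 33.6 mm is 0.672, -30.4 mm is -0.608.

>>> {"api": "inch_along", "payload": {"ticks": {"dx":[-0.608,-0.608,-0.608,-0.608,-0.608,-0.608,0,0],"dy":[0.672,0.672,0.672,0.672,0.672,0.672,0,0],"dz":[0,0,0,0,0,0,0,0],"spin":[0,0,0,0,0,0,0,0]}}}

```text
time: 7.1
eef_pos: [601.2, 57.8, 227.0]
eef_rot: [-3.141, -0.002, 2.93]
wrist_force: [-0.2, -0.9, 0.2]
width: 85.2
finger_force: 0.0
```

```bash
python3 -c "
from h import *
delta(601.8,57.1,140,2.9)"
```

```text
tool delta [-1.  -0.5 87. ] turn 0.03 pos [601.2  57.8 227. ] rot [-3.141e+00 -2.000e-03  2.930e+00] q6 -1.31 F [-0.2 -0.9  0.2] M [-0.03  0.01 -0.01] w 85.2 t 7.1
```

In the tool's units: 20 mm is 0.4, 15 mm is 0.3.

>>> {"api": "inch_along", "payload": {"ticks": {"dx":[-0.01,0,0,0,0,0,0],"dy":[-0.01,0,0,0,0,0,0],"dz":[0.4,0.4,0.4,0.3,0.22,0,0],"spin":[0,0,0,0,0,0,0]}}}

```text
time: 7.8
eef_pos: [601.2, 55.9, 143.0]
eef_rot: [3.141, 0.001, 2.925]
wrist_force: [-0.2, -0.3, 1.5]
width: 85.4
finger_force: 0.0
```

>>> {"api": "inch_along", "payload": {"ticks": {"dx":[0,0,0,0,0],"dy":[0,0,0,0,0],"dz":[0,0,0,0,0],"spin":[0,0,0,0,0]}, "aperture": 30}}

```text
time: 8.3
eef_pos: [601.5, 56.1, 143.5]
eef_rot: [3.141, 0.001, 2.925]
wrist_force: [-1.3, 1.4, 6.0]
width: 56.5
finger_force: 63.4
```

```bash
python3 -c "
from h import *
delta(601.8,57.1,140,2.9)"
```

```text
tool delta [-0.1  1.   3.5] turn 0.025 pos [601.5  56.1 143.5] rot [3.141e+00 1.000e-03 2.925e+00] q6 -1.3 F [-1.3  1.4  6. ] M [ 0.21  0.15 -0.  ] w 56.5 t 8.3
```

The cap is gripped at about 57 mm. I try counter-clockwise first and watch the moment.

In the tool's units: -0.06 rad is -0.0382.

>>> {"api": "inch_along", "payload": {"ticks": {"dx":[0,0,0],"dy":[0,0,0],"dz":[0,0,0],"spin":[-0.0382,-0.0382,0]}}}

```text
time: 8.6
eef_pos: [601.7, 56.1, 143.5]
eef_rot: [3.141, 0.002, 3.046]
wrist_force: [0.5, -0.5, 6.4]
width: 56.7
finger_force: 63.5
```

```bash
python3 -c "
from h import *
delta(601.8,57.1,140,2.9)"
```

```text
tool delta [0.  1.  3.5] turn 0.146 pos [601.7  56.1 143.5] rot [3.141e+00 2.000e-03 3.046e+00] q6 -1.42 F [ 0.5 -0.5  6.4] M [ 0.14 -0.11  0.04] w 56.7 t 8.6
```

>>> {"api": "inch_along", "payload": {"ticks": {"dx":[0,0,0],"dy":[0,0,0],"dz":[0,0,0],"spin":[-0.0382,-0.0382,0]}}}

```text
time: 8.9
eef_pos: [601.8, 56.1, 143.5]
eef_rot: [3.141, 0.002, -3.117]
wrist_force: [1.1, -0.1, 6.4]
width: 56.9
finger_force: 63.5
```

```bash
python3 -c "
from h import *
delta(601.8,57.1,140,2.9)"
```

```text
tool delta [-0.   1.   3.5] turn -6.017 pos [601.8  56.1 143.5] rot [ 3.141e+00  2.000e-03 -3.117e+00] q6 -1.54 F [ 1.1 -0.1  6.4] M [ 0.18 -0.23 -0.06] w 56.9 t 8.9
```

In the tool's units: -0.06 rad is -0.0382.

>>> {"api": "inch_along", "payload": {"ticks": {"dx":[0,0,0],"dy":[0,0,0],"dz":[0,0,0],"spin":[-0.0382,-0.0382,0]}}}

```text
time: 9.2
eef_pos: [601.8, 56.1, 143.5]
eef_rot: [3.142, 0.002, -2.997]
wrist_force: [1.8, 0.9, 7.7]
width: 56.7
finger_force: 63.6
```

```bash
python3 -c "
from h import *
delta(601.8,57.1,140,2.9)"
```

```text
tool delta [-0.2  1.   3.5] turn -5.897 pos [601.8  56.1 143.5] rot [ 3.142e+00  2.000e-03 -2.997e+00] q6 -1.66 F [1.8 0.9 7.7] M [ 0.22 -0.15 -0.01] w 56.7 t 9.2
```

>>> {"api": "inch_along", "payload": {"ticks": {"dx":[0,0,0],"dy":[0,0,0],"dz":[0,0,0],"spin":[-0.0382,-0.0382,0]}}}

```text
time: 9.5
eef_pos: [601.8, 56.2, 143.6]
eef_rot: [-3.141, 0.002, -2.877]
wrist_force: [3.0, 0.2, 6.9]
width: 56.3
finger_force: 63.6
```

```bash
python3 -c "
from h import *
delta(601.8,57.1,140,2.9)"
```

```text
tool delta [-0.3  0.9  3.6] turn -5.777 pos [601.8  56.2 143.6] rot [-3.141e+00  2.000e-03 -2.877e+00] q6 -1.78 F [3.  0.2 6.9] M [ 0.29 -0.16 -0.03] w 56.3 t 9.5
```

It has turned 27.5° past the start with no moment built up, so the thread is right-handed. I continue to about 1.35 rad.

In the tool's units: -0.15 rad is -0.0955.

>>> {"api": "inch_along", "payload": {"ticks": {"dx":[0,0,0,0,0,0,0,0],"dy":[0,0,0,0,0,0,0,0],"dz":[0,0,0,0,0,0,0,0],"spin":[-0.0764,-0.0764,-0.0764,-0.0764,-0.0764,-0.0764,-0.0955,0]}}}

```text
time: 10.3
eef_pos: [601.4, 56.7, 143.5]
eef_rot: [-3.141, 0.002, -2.003]
wrist_force: [-2.5, 4.7, 9.1]
width: 56.7
finger_force: 63.5
```

```bash
python3 -c "
from h import *
delta(601.8,57.1,140,2.9)"
```

```text
tool delta [-0.5 -0.2  3.5] turn -4.903 pos [601.4  56.7 143.5] rot [-3.141e+00  2.000e-03 -2.003e+00] q6 -2.66 F [-2.5  4.7  9.1] M [0.96 0.49 0.1 ] w 56.7 t 10.3
```

>>> {"api": "inch_along", "payload": {"ticks": {"dx":[0,0,0,0,0],"dy":[0,0,0,0,0],"dz":[-0.04,-0.04,-0.04,-0.04,0],"spin":[0,0,0,0,0]}}}

```text
time: 10.8
eef_pos: [601.0, 56.8, 150.3]
eef_rot: [3.141, 0.001, -2.009]
wrist_force: [-0.0, 6.8, -1.7]
width: 56.8
finger_force: 64.9
```

```bash
python3 -c "
from h import *
delta(601.8,57.1,140,2.9)"
```

```text
tool delta [-0.6 -0.6 10.3] turn -4.909 pos [601.   56.8 150.3] rot [ 3.141e+00  1.000e-03 -2.009e+00] q6 -2.65 F [-0.   6.8 -1.7] M [ 1.1  -0.01  0.02] w 56.8 t 10.8
```

The cap lifts with only about 1–2 N of vertical load. I lift it the rest of the way.

In the tool's units: -8 mm is -0.16, -6 mm is -0.12.

>>> {"api": "inch_along", "payload": {"ticks": {"dx":[0,0,0,0,0,0,0,0],"dy":[0,0,0,0,0,0,0,0],"dz":[-0.12,-0.12,-0.16,-0.16,-0.16,-0.12,-0.04,0],"spin":[0,0,0,0,0,0,0,0]}}}

```text
time: 11.6
eef_pos: [601.2, 55.9, 194.6]
eef_rot: [-3.141, 0.0, -2.009]
wrist_force: [0.0, 0.2, -0.6]
width: 56.6
finger_force: 65.2
```

>>> {"api": "inch_along", "payload": {"ticks": {"dx":[0,0,0,0,0],"dy":[0,0,0,0,0],"dz":[0,0,0,0,0],"spin":[0,0,0,0,0]}}}

```text
time: 12.1
eef_pos: [601.1, 56.0, 194.2]
eef_rot: [3.141, -0.0, -2.008]
wrist_force: [0.4, -0.0, -1.5]
width: 56.5
finger_force: 65.2
```

```bash
python3 - <<'E'
from h import *
delta(601.8,57.1,195,2.9)
t=arm.read_camera("top");s=arm.read_camera("side")
a=cv2.resize(t["image"][165:265,205:305],(400,400),interpolation=cv2.INTER_CUBIC)
b=cv2.resize(s["image"][150:250,240:340],(400,400),interpolation=cv2.INTER_CUBIC)
cv2.imwrite("pics/c4.png",np.hstack([a,b])[...,::-1])
E
```

```text
tool delta [-1.3 -0.2 -0.8] turn -4.908 pos [601.1  56.  194.2] rot [ 3.141 -0.    -2.008] q6 -2.65 F [ 0.4 -0.  -1.5] M [-0.06  0.06 -0.02] w 56.5 t 12.1
```

View pics/c4.png

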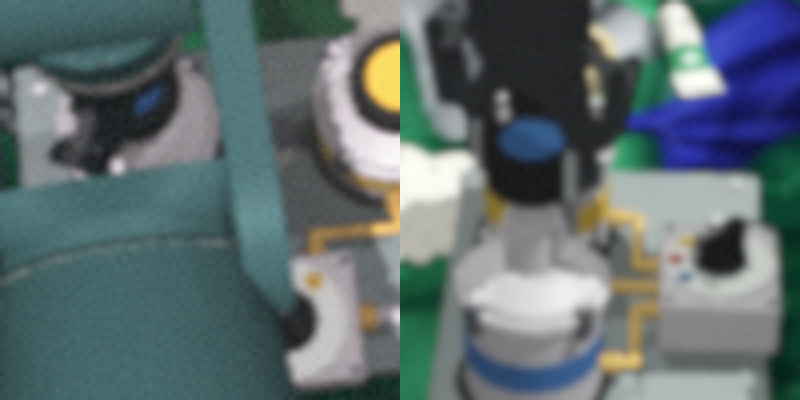

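The side view shows the blue-disc cap upright in the fingers at (530,150), lifted clear above the bare neck at (535,235). The knob is still turned toward the blue mark at (722,247). The lift is 50.7 mm and everything is still, so I hand in.

```bash
python3 -c "
from workcell import arm
print(arm.hand_in())"
```

```text
the job is handed in; nothing more can be done
None
```

I handed the job in at 12 s; no verdict came back. The selector is at the blue mark, the blue cap unscrewed counter-clockwise, and it is held upright and still about 51 mm above where it sat; the yellow cap and bystanders were never approached.

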